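# Dark-zero the sensor, then hold the light shutter half open

## Task

With the light base's shutter still shut, take the stylus from its stand, press the recessed zero button of the grey read-out box all the way down with its tip for a moment, and put the stylus back into its stand, fully down and let go. Then slide the sprung shutter by its tab to half of its travel, never anywhere near fully open, and finish while still holding it there, still, with the fingers: the spring would shut it again. Leave the lens, the slide box and the lens cap where they are.

Things in the scene. Friction and masses are not known exactly. Their poses are not given: they have to be found in the camera images.
- gate: Light base, fixed: aluminium block 130 (x) x 260 (y) x 50 mm high, plain steel top with a lit white window. Origin: centre of its underside, on the table. Its shutter opens along the gate's own +y. Rails along y at x = +-44 mm, 10 mm wide, reach 58 mm above the table. A steel spring tube lies on the top's middle from y = +62 to +128 mm, its top 64 mm above the table. Place and yaw vary.
- window (a point): Centre of the lit window, 56 (gate x) x 50 (gate y) mm, at gate y = -45 mm, 51 mm above the table; hidden under the shutter's blade while shut. Black lines on the rails at gate y = -75, -45 and -15 mm mark where the blade's -y edge stands when shut, half open and fully open.
- shutter (a joint): Travel of the shutter in m: 0 = shut (window covered), 0.060 = fully open (against its stop), half = 0.030. A spring pushes it back shut with 2.3 N when shut, rising 0.15 N per mm to 6.8 N at half and 11.3 N fully open; nothing latches it. It starts shut.
- tab (a point): Centre of the top of the shutter's black upright tab, which is 30 mm (gate x) x 14 mm (gate y) and stands 34 mm tall on the thin black blade (blade top 54.5 mm above the table, tab top 88.5 mm). The axes are those of the gate. Shut, it stands at gate y = -18 mm; it moves with the shutter.
- meter: Read-out box, fixed: grey plastic, 110 (x) x 90 (y) x 50 mm high, with a black display on the +x half of its top and a round button hole on the other half. Origin: centre of its underside. Varies in place and yaw, and may be on the robot's left or right.
- zero_mouth (a point): Centre of the button hole's mouth, level with the top of the read-out box (50 mm above the table). The hole is 16 mm wide; the white button's face lies 6 mm below the mouth.
- zero (a joint): Travel of the zero button in m, 0 = up, 0.005 = fully down; 1 N to start, 5 N fully down, springs back up.
- stand: Stylus stand, fixed: an aluminium block 70 x 70 x 55 mm high with one upright hole in the middle of its top, 14 mm wide and 50 mm deep. Origin: centre of its underside. It stands across from the read-out box, on the robot's left or right.
- stylus: Steel stylus, about 60 g, 120 mm long, round, standing in the stand. Origin: its lower tip; z runs up along it. Tip rod 6 mm thick from 0 to 45 mm, collar 26 mm wide from 45 to 52 mm, plain round grip 12 mm thick from 52 to 120 mm. Stored, the collar rests flat on the stand's top and the tip is 10 mm above the table, its rod loose in the hole.
- objective: Bystander: black lens barrel 32 mm wide, 56 mm tall. Origin: centre of its underside.
- slidebox: Bystander: grey slide box 60 x 50 x 32 mm. Origin: centre of its underside.
- lenscap: Bystander: aluminium lens cap 48 mm wide, 22 mm tall. Origin: centre of its underside.
Not all that is in view belongs to the job. What is shaped like the meter but red is not meant. Several things have the shape of the stylus; the one meant has the colours described above.

How it is judged:
On the way, in this order (a step that is already met when the one before it is completed fails the run):
1. the zero button is pressed nearly fully down (4 of 5 mm) by the stylus while the shutter is shut (value of joint zero above 0.004 m and contact force between stylus and zero above 1 N and value of joint shutter below 0.003 m), for 0.2 s.
2. the stylus is back in its stand, seated and let go (z of stylus in the frame of stand between 0.006 and 0.013 m and horizontal distance between stylus and stand below 0.007 m and angle between stylus's own z axis and vertical below 0.1 rad and contact force between the fingers and stylus below 0.1 N), for 0.2 s.
At the end, for the whole second after the job is handed in: The fingers hold the shutter still at half travel (30 mm, within 5 mm) with more than 2 N on it, the zero button is up again, and the stylus stands in the stand's hole, collar seated (within 3 mm), upright (within 0.1 rad) and let go (all of step 2 and value of joint shutter between 0.025 and 0.035 m and velocity of joint shutter between -0.005 and 0.005 m/s and contact force between the fingers and shutter above 2 N and value of joint zero below 0.002 m); the arm keeps its last pose, push and grip.
It fails at once if the shutter is opened almost fully (beyond 52 of 60 mm) (value of joint shutter above 0.052 m).
It fails at once if a bystander (lens, slide box, lens cap) is moved by more than 20 mm (distance of any of objective, slidebox, lenscap from where it was at the start of the episode above 0.02 m).
It also fails if it takes over 61 s, if anything falls off the work surface, if the arm or the gripper's body presses on something with over 40 N, if the wrist force passes 120 N, or if a joint passes its speed limit or range.

## Robot

A 6-joint arm with a two-finger parallel gripper is mounted at the origin on the work surface. World frame = base frame: x ahead of the robot, y to its left, z up, the work surface at z = 0. Lengths are in m, angles in rad, forces in N, time in s.
With the tool pointing down it reaches from about 0.375 to 0.975 m from the base axis. Payload 3.8 kg.
Tool frame: the origin (TCP) lies at the very end of the fingers, on their centre line; the grasp point (between the pads) lies 19 mm behind it; z points along the fingers, y is the line along which they close (so a half turn about z gives the same grasp; the last joint's range is limited). The gripper opens to 85 mm and grips with 20 to 120 N. Pads are 22 mm wide; open, the fingers measure 114 mm over their backs; the gripper's body (76 mm by 85 mm) begins 54 mm behind the grasp point. The pads swing forward as they close: fully open they stand 13 mm farther back than shut.
Start: joints at [1.208, 0.264, 1.604, -0, 1.274, -0.037], TCP at [0.216, 0.639, 0.231] pointing down, gripper open.
Joint ranges: [-2.63, 2.63], [-0.94, 2.18], [0.31, 2.57], [-1.31, 4.45], [0, 2.66], [-2.55, 2.55]. Speed limits (rad/s): [2.57, 2.57, 3.14, 3.14, 3.14, 3.14].

## Interface

Orientations are given as a rotation vector (axis times angle).
In Python, from workcell import read_state, read_camera, calibration, finish_job gives the robot as it stands.
- The arm moves only by the tool step_arm, never from a script. Its argument "commands" is a list of rows, each an object of numbers: "fingers": the gripper's target within -1 to 1 (shut at 1, half-way at 0, fully open at -1); "dx", "dy", "dz": the shift along the tool's x, y, z in m; "roll": the turn about the tool's z in degrees. In form: [{"fingers": .., "dx": .., "dy": .., "dz": .., "roll": ..}, ...]. A call has 1 to 8 rows; each row is the pose to reach, as a shift and turn from the pose commanded when the call began, along the tool's axes at that moment; what a row does not reach only later rows make up. A row lasts 1/8 s, in which the tool goes at most 62.5 mm and 10.7 degrees, less where a joint would pass 70% of its speed; a pose out of reach is approached as far as the arm can. A call with a gripper value outside its range is refused whole. The fingers move at their own pace and stop on an object; "squeeze" is the grip in N (left out, the last holds). Time passes only in rows, so rows that repeat a pose let the fingers close. It gives the time, the measured TCP pose, the force, the opening and the grip force at its end, in the units of the state.
- read_state(): the state, without advancing time (a new reading comes with each control period).
- read_camera(name): name is "scene" or "top" or "wrist"; returns (picture, depth): 480x640x3 uint8, blue, green, red; 480x640 float32, m along the optical axis (not along the pixel's ray), 0 where there is no reading.
- calibration(name): a dict with "intrinsics" (3x3 intrinsics, pixels), "k1" (the pictures are not rectified: a ray, as slopes to the right and down, at radius r is drawn at 1 + k1 r^2 times it, then the intrinsics apply), "world_to_cam" (4x4, takes a point from world to camera coordinates). Camera axes: x right, y up, looking along -z (the intrinsics and any distortion apply to the point x, -y, -z); pixel columns grow to the right and rows downward; lengths in m; the calibration is good to about 2 mm. A picture is of the moment at which its call begins: read the wrist's pose just before it. calibration takes no time and is no camera call; for the wrist camera it gives the pose at the moment of the call.
- finish_job(): hands the job in; it is judged then, once.
The state is a dict: "time": time; "q": joint angles; "joint_vel": joint speeds; "joint_torque": joint torques, N m; "tool_pos": TCP position; "tcp_rot": TCP orientation; "wrist_force": force on the tool from outside, world axes, zero at the start; "torque": the same for the moment, N m; "width": opening from 0.0 (shut) to 1.0 (fully open); "grip_force": force on a finger pad.
Only numpy, scipy, OpenCV 4.12 (cv2) and the standard library are available. Lean on these libraries where they do the work, as an engineer would, in place of code of your own. Each camera call takes 0.05 s, during which the arm holds its last target. There are 200 camera calls.

## Working session

There is one attempt and no reset: what is moved stays moved. The work goes in short steps, Python scripts to look and compute and a tool call to move; the robot and the scene stay as the last step left them, time stands still between calls to the robot, and variables do not carry over. Pictures are saved under pics/ and viewed, at most 10 in all, crops included, and the job is handed in when it is done.

Besides the shell and the picture viewer there is one more tool, called after "Call:" in YAML: its name, and indented under it one key for each argument. step_arm: Moves the arm, as the interface text tells. Its arguments: {"type":"object","properties":{"commands":{"type":"array","items":{"type":"object","properties":{"fingers":{"type":"number"},"dx":{"type":"number"},"dy":{"type":"number"},"dz":{"type":"number"},"roll":{"type":"number"}}}},"squeeze":{"type":"number"}},"required":["commands"]}

```bash
mkdir -p pics
cat > h.py <<'E'
import numpy as np, cv2
from workcell import read_state, read_camera, calibration, finish_job
def grab(n):
    c=calibration(n); p,d=read_camera(n); return p,d,c
def ray(c,u,v):
    K=np.array(c["intrinsics"]);k=c["k1"]
    m=cv2.undistortPoints(np.array([[[u,v]]],float),K,np.array([k,0,0,0,0.]))[0,0]
    T=np.array(c["world_to_cam"]);R=T[:3,:3]
    o=-R.T@T[:3,3]; d=R.T@np.array([m[0],-m[1],-1.]); return o,d
def onz(c,u,v,z):
    o,d=ray(c,u,v); return o+d*(z-o[2])/d[2]
def bydepth(c,u,v,dep):
    o,d=ray(c,u,v); return o+d*dep
E
python3 - <<'E'
from h import *
for n in("top","scene"):
    p,d,c=grab(n); cv2.imwrite(f"pics/{n}0.png",p); np.savez(f"{n}0.npz",p=p,d=d,**{k:np.array(v) for k,v in c.items()})
    print(n,c["intrinsics"],ray(c,320,240))
s=read_state();print(s)
E
```

```text
top [[483.90401954   0.         323.0389546 ]
 [  0.         483.90401954 234.63632976]
 [  0.           0.           1.        ]] (array([0.49338461, 0.06769722, 1.39233793]), array([ 0.05904117, -0.00570801, -0.99832052]))
scene [[530.15547439   0.         315.50691755]
 [  0.         530.15547439 244.47893009]
 [  0.           0.           1.        ]] (array([ 1.13083956, -0.09274297,  0.9798695 ]), array([-0.51315434,  0.15164623, -0.84487824]))
{'time': 0.1, 'q': array([ 1.20810959e+00,  2.64692073e-01,  1.60527295e+00, -1.83443318e-05,
        1.27371475e+00, -3.68940714e-02]), 'joint_vel': array([-0.00035921, -0.00133584, -0.00213844,  0.00074197, -0.00214574,
        0.00100526]), 'joint_torque': array([ 2.56615131e-04, -5.16707540e+01, -3.68594384e+01, -6.04589513e-05,
        6.25133471e-03, -7.46045913e-06]), 'tool_pos': array([0.21580172, 0.63885309, 0.23005775]), 'tcp_rot': array([-0.50942066, -3.09961129,  0.00321828]), 'wrist_force': array([ 0.44457316, -0.04737516,  1.24613203]), 'torque': array([-0.02306839,  0.05499618, -0.05099864]), 'grip_force': 0.0, 'width': 1.0000585181217927}
```

View pics/top0.png

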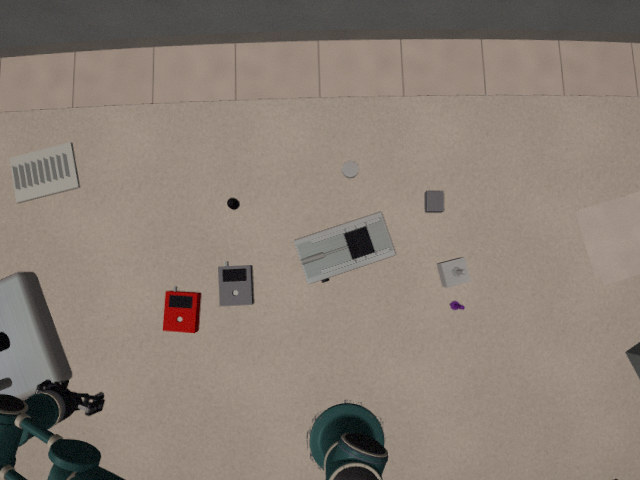

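View pics/scene0.png

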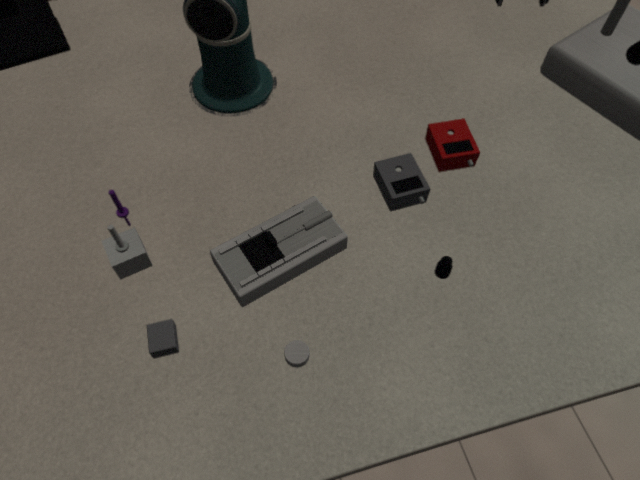

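The top view shows a grey meter at (236,285), a red decoy at (181,311), the gate at (345,247) with its blade at (359,242), and the stand with the grey stylus at (455,271). A purple stylus decoy is at (457,305). The lens is at (233,203), the cap at (350,169) and the slide box at (434,201). The steel-coloured stylus standing in the stand is the one that fits, so I'll confirm it in a crop while measuring.

Run:
```python
from h import *
t=np.load("top0.npz");s=np.load("scene0.npz")
a=cv2.resize(t["p"][245:325,415:495],(400,400),interpolation=cv2.INTER_CUBIC)
b=cv2.resize(s["p"][180:280,80:180],(400,400),interpolation=cv2.INTER_CUBIC)
cv2.imwrite("pics/crop1.png",np.hstack([a,b]))
def box(name,x0,y0,x1,y1,z,tol=.008):
    d=t["d"];pts=[]
    for v in range(y0,y1):
        for u in range(x0,x1):
            if d[v,u]>0:
                P=bydepth(t,u,v,d[v,u])
                if abs(P[2]-z)<tol: pts.append(P)
    P=np.array(pts);r=cv2.minAreaRect(P[:,:2].astype(np.float32))
    print(name,len(P),"z",np.median(P[:,2]).round(4),"c",np.round(r[0],4),"size",np.round(r[1],3),"ang",round(r[2],2))
box("meter",208,255,262,312,.05)
box("gate",285,205,405,290,.052)
box("stand",430,250,478,292,.055)
# depth map of purple, stylus heights
def hi(n,im,x0,y0,x1,y1,zmin,zmax=9):
    d=im["d"];P=np.array([bydepth(im,u,v,d[v,u]) for v in range(y0,y1) for u in range(x0,x1) if d[v,u]>0])
    P=P[(P[:,2]>zmin)&(P[:,2]<zmax)];print(n,len(P),P.mean(0).round(4) if len(P) else "",P.min(0).round(3) if len(P) else "",P.max(0).round(3) if len(P) else "")
hi("stylus top",t,430,250,478,292,.075);hi("stylus scene",s,95,215,150,255,.075)
hi("purple",t,445,296,470,316,.02);hi("purple sc",s,100,180,135,226,.015)
hi("tab",t,335,220,385,270,.078);hi("tab sc",s,230,220,300,280,.075)
p=t["p"].astype(int)
# button: bright pixels in meter
m=np.zeros((480,640),np.uint8);m[282:303,222:250]=(p[282:303,222:250].min(2)>140)*255
M=cv2.moments(m,True);print("button",M["m00"],onz(t,M["m10"]/M["m00"],M["m01"]/M["m00"],.044) if M["m00"] else 0)
# display
m=np.zeros((480,640),np.uint8);m[262:285,218:252]=(p[262:285,218:252].max(2)<50)*255
M=cv2.moments(m,True);print("disp",M["m00"],onz(t,M["m10"]/M["m00"],M["m01"]/M["m00"],.051))
```

```text
meter 1304 z 0.05 c [0.454  0.2999] size [0.111 0.092] ang 1.39
gate 3922 z 0.0512 c [ 0.5511 -0.0081] size [0.13  0.257] ang 17.11
stand 578 z 0.0543 c [ 0.4722 -0.3152] size [0.071 0.071] ang 11.98
stylus top 40 [ 0.474  -0.3129  0.1133] [ 0.47  -0.322  0.075] [ 0.478 -0.309  0.134]
stylus scene 147 [ 0.4754 -0.3172  0.1079] [ 0.467 -0.325  0.075] [ 0.48  -0.311  0.132]
purple 89 [ 0.3817 -0.3066  0.0758] [ 0.369 -0.319  0.043] [ 0.392 -0.297  0.127]
purple sc 258 [ 0.384  -0.3111  0.0755] [ 0.368 -0.324  0.016] [ 0.471 -0.299  0.132]
tab 60 [ 0.5562 -0.0262  0.0873] [ 0.541 -0.036  0.078] [ 0.571 -0.018  0.093]
tab sc 125 [ 0.5567 -0.0272  0.0862] [ 0.538 -0.037  0.075] [ 0.57  -0.017  0.093]
button 12.0 [0.43453162 0.29938038 0.044     ]
disp 286.0 [0.48365508 0.29847116 0.051     ]
```

View pics/crop1.png

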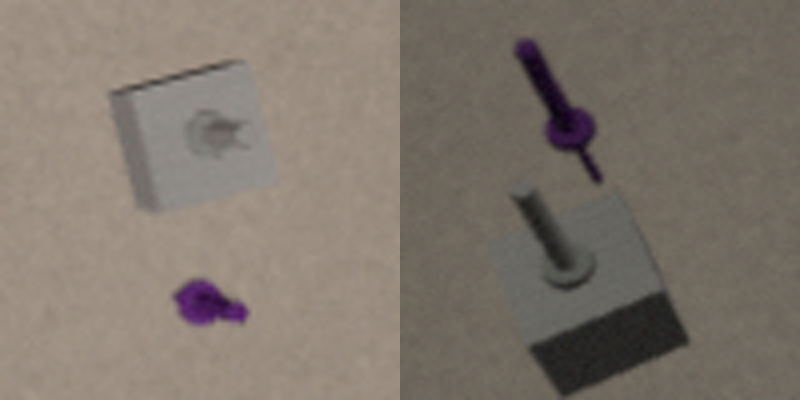

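The crop confirms it: the steel stylus stands in the aluminium stand at crop (215,133) and (540,235), and the purple decoy stands separately 90 mm nearer the robot. Next I'll work out the moves.

```bash
cat > go.py <<'E'
import sys
from h import *
from scipy.spatial.transform import Rotation as Ro
s=read_state();R=Ro.from_rotvec(s["tcp_rot"]).as_matrix();p=s["tool_pos"]
print("t",s["time"],"tool y yaw",np.degrees(np.arctan2(R[1,1],R[0,1])).round(2))
for a in sys.argv[1:]:
    w=np.array(eval(a));print(a,(R.T@(w-p)).round(4));p0=p
E
python3 go.py "(.5,.2,.25)" "(.473,-.315,.25)"
```

```text
t 0.1 tool y yaw 71.33
(.5,.2,.25) [-0.4097 -0.3249 -0.0193]
(.473,-.315,.25) [-0.549  -0.8214 -0.0183]
```

Call:
step_arm:
  commands:
    - {"dx":-0.41,"dy":-0.325,"dz":-0.02,"fingers":-1}
    - {"dx":-0.41,"dy":-0.325,"dz":-0.02,"fingers":-1}
    - {"dx":-0.41,"dy":-0.325,"dz":-0.02,"fingers":-1}
    - {"dx":-0.41,"dy":-0.325,"dz":-0.02,"fingers":-1}
    - {"dx":-0.41,"dy":-0.325,"dz":-0.02,"fingers":-1}
    - {"dx":-0.41,"dy":-0.325,"dz":-0.02,"fingers":-1}
    - {"dx":-0.41,"dy":-0.325,"dz":-0.02,"fingers":-1}
    - {"dx":-0.41,"dy":-0.325,"dz":-0.02,"fingers":-1}

```text
invalid input
```

Call:
step_arm:
  commands:
    - {"dx":-0.14,"dy":-0.497,"dz":0,"fingers":-1}
    - {"dx":-0.14,"dy":-0.497,"dz":0,"fingers":-1}
    - {"dx":-0.14,"dy":-0.497,"dz":0,"fingers":-1}
    - {"dx":-0.14,"dy":-0.497,"dz":0,"fingers":-1}
    - {"dx":-0.14,"dy":-0.497,"dz":0,"fingers":-1}
    - {"dx":-0.14,"dy":-0.497,"dz":0,"fingers":-1}
    - {"dx":-0.14,"dy":-0.497,"dz":0,"fingers":-1}
    - {"dx":-0.14,"dy":-0.497,"dz":0,"fingers":-1}

```text
invalid input
```

Call:
step_arm:
  commands:
    - {"fingers":-1.0,"dx":-0.06,"dy":-0.04,"dz":-0.02,"roll":0.0}
  squeeze: 40

```text
time: 0.22
tool_pos: [0.2507, 0.5922, 0.245]
tcp_rot: [-0.502, -3.099, 0.006]
wrist_force: [0.7, -0.9, 0.4]
width: 1.0
grip_force: 0.0
```

Call:
step_arm:
  commands:
    - {"fingers":-1,"dx":-0.35,"dy":-0.285,"dz":0,"roll":0}
    - {"fingers":-1,"dx":-0.35,"dy":-0.285,"dz":0,"roll":0}
    - {"fingers":-1,"dx":-0.35,"dy":-0.285,"dz":0,"roll":0}
    - {"fingers":-1,"dx":-0.35,"dy":-0.285,"dz":0,"roll":0}
    - {"fingers":-1,"dx":-0.35,"dy":-0.285,"dz":0,"roll":0}
    - {"fingers":-1,"dx":-0.35,"dy":-0.285,"dz":0,"roll":0}
    - {"fingers":-1,"dx":-0.35,"dy":-0.285,"dz":0,"roll":0}
    - {"fingers":-1,"dx":-0.35,"dy":-0.285,"dz":0,"roll":0}

```text
time: 1.23
tool_pos: [0.4944, 0.2066, 0.2476]
tcp_rot: [-0.517, -3.099, 0.002]
wrist_force: [0.5, -0.2, 1.2]
width: 0.999
grip_force: 0.0
```

Call:
step_arm:
  commands:
    - {"fingers":-1,"dx":-0.14,"dy":-0.497,"dz":0,"roll":0}
    - {"fingers":-1,"dx":-0.14,"dy":-0.497,"dz":0,"roll":0}
    - {"fingers":-1,"dx":-0.14,"dy":-0.497,"dz":0,"roll":0}
    - {"fingers":-1,"dx":-0.14,"dy":-0.497,"dz":0,"roll":0}
    - {"fingers":-1,"dx":-0.14,"dy":-0.497,"dz":0,"roll":0}
    - {"fingers":-1,"dx":-0.14,"dy":-0.497,"dz":0,"roll":0}
    - {"fingers":-1,"dx":-0.14,"dy":-0.497,"dz":0,"roll":0}
    - {"fingers":-1,"dx":-0.14,"dy":-0.497,"dz":0,"roll":0}

```text
time: 2.22
tool_pos: [0.4676, -0.2905, 0.2478]
tcp_rot: [0.508, 3.1, 0.001]
wrist_force: [1.8, 0.2, -0.5]
width: 0.998
grip_force: 0.0
```

```bash
python3 go.py "(.473,-.315,.25)" "(.473,-.315,.088)"
python3 - <<'E'
from h import *
p,d,c=grab("wrist"); cv2.imwrite("pics/w1.png",p); np.savez("w1.npz",p=p,d=d,**{k:np.array(v) for k,v in c.items()})
o,_=ray(c,320,240);print(o)
P=np.array([bydepth(c,u,v,d[v,u]) for v in range(0,480,2) for u in range(0,640,2) if d[v,u]>0])
m=np.hypot(P[:,0]-.473,P[:,1]+.315)<.03
for a,b in((.07,.1),(.1,.125),(.122,.14)):
    Q=P[m&(P[:,2]>a)&(P[:,2]<b)];print(a,len(Q),Q.mean(0) if len(Q) else "",(Q.min(0)+Q.max(0))/2 if len(Q) else "")
E
```

```text
t 2.225 tool y yaw 71.37
(.473,-.315,.25) [-0.013  -0.0215 -0.0022]
(.473,-.315,.088) [-0.013  -0.0216  0.1598]
[ 0.39148377 -0.26484015  0.39045875]
0.07 42 [ 0.4678317  -0.31448649  0.08690737] [ 0.46934847 -0.31608467  0.085504  ]
0.1 40 [ 0.46794587 -0.3143      0.11307781] [ 0.46994398 -0.31577961  0.11342707]
0.122 71 [ 0.47069356 -0.31628712  0.12902335] [ 0.47138307 -0.31659555  0.12656009]
```

View pics/w1.png

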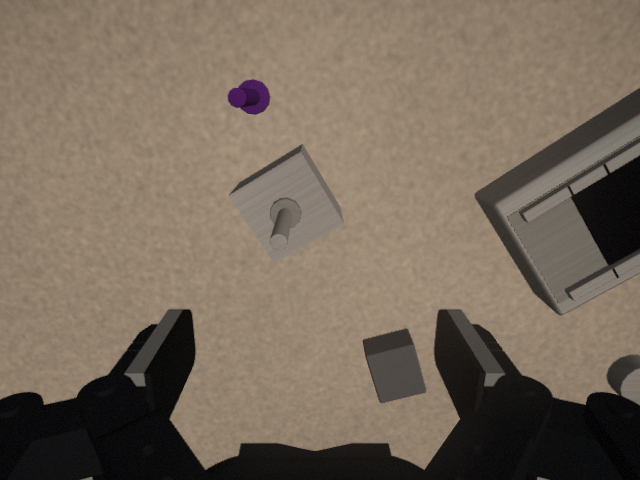

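Wrist view: the stylus top is at (280,240) on the stand at (287,205), and the purple decoy is clear at (245,97). I'll centre over the stylus first.

Call:
step_arm:
  commands:
    - {"fingers":-1,"dx":-0.005,"dy":-0.01,"dz":0,"roll":0}
    - {"fingers":-1,"dx":-0.005,"dy":-0.01,"dz":0,"roll":0}
    - {"fingers":-1,"dx":-0.005,"dy":-0.01,"dz":0,"roll":0}

```text
time: 2.65
tool_pos: [0.4695, -0.2989, 0.2478]
tcp_rot: [-0.506, -3.1, -0.001]
wrist_force: [-0.2, 0.1, -0.5]
width: 1.0
grip_force: 0.0
```

```bash
python3 go.py "(.4715,-.316,.25)" "(.4715,-.316,.088)"
```

```text
t 2.65 tool y yaw 71.45
(.4715,-.316,.25) [-0.0073 -0.0156 -0.0022]
(.4715,-.316,.088) [-0.0074 -0.0157  0.1598]
```

Call:
step_arm:
  commands:
    - {"fingers":-1,"dx":-0.007,"dy":-0.015,"dz":0.02,"roll":0}
    - {"fingers":-1,"dx":-0.007,"dy":-0.015,"dz":0.06,"roll":0}
    - {"fingers":-1,"dx":-0.007,"dy":-0.015,"dz":0.11,"roll":0}
    - {"fingers":-1,"dx":-0.007,"dy":-0.015,"dz":0.16,"roll":0}
    - {"fingers":-1,"dx":-0.007,"dy":-0.015,"dz":0.16,"roll":0}
    - {"fingers":-1,"dx":-0.007,"dy":-0.015,"dz":0.16,"roll":0}

```text
time: 3.4
tool_pos: [0.4717, -0.3175, 0.0888]
tcp_rot: [0.509, 3.099, -0.001]
wrist_force: [0.0, 0.2, 0.6]
width: 0.993
grip_force: 0.0
```

```bash
python3 go.py "(.4715,-.316,.088)"
```

```text
t 3.4 tool y yaw 71.36
(.4715,-.316,.088) [0.0007 0.0014 0.0008]
```

Call:
step_arm:
  commands:
    - {"fingers":1,"dx":0.0,"dy":0.001,"dz":0,"roll":0}
    - {"fingers":1,"dx":0.0,"dy":0.001,"dz":0,"roll":0}
    - {"fingers":1,"dx":0.0,"dy":0.001,"dz":0,"roll":0}
    - {"fingers":1,"dx":0.0,"dy":0.001,"dz":0,"roll":0}
    - {"fingers":1,"dx":0.0,"dy":0.001,"dz":0,"roll":0}
    - {"fingers":1,"dx":0.0,"dy":0.001,"dz":0,"roll":0}
    - {"fingers":1,"dx":0.0,"dy":0.001,"dz":0,"roll":0}
    - {"fingers":1,"dx":0.0,"dy":0.001,"dz":0,"roll":0}
  squeeze: 60

```text
time: 4.4
tool_pos: [0.4715, -0.3163, 0.0884]
tcp_rot: [0.51, 3.1, -0.0]
wrist_force: [-0.7, -0.1, 5.9]
width: 0.123
grip_force: 58.4
```

Call:
step_arm:
  commands:
    - {"fingers":1,"dx":0,"dy":0,"dz":-0.02,"roll":0}
    - {"fingers":1,"dx":0,"dy":0,"dz":-0.06,"roll":0}
    - {"fingers":1,"dx":0,"dy":0,"dz":-0.11,"roll":0}
    - {"fingers":1,"dx":0,"dy":0,"dz":-0.13,"roll":0}
    - {"fingers":1,"dx":0,"dy":0,"dz":-0.13,"roll":0}

```text
time: 5.03
tool_pos: [0.472, -0.3167, 0.219]
tcp_rot: [0.509, 3.098, -0.002]
wrist_force: [0.4, -0.6, -1.5]
width: 0.121
grip_force: 58.4
```

```bash
python3 go.py "(.4345,.2994,.218)"
```

```text
t 5.025 tool y yaw 71.33
(.4345,.2994,.218) [ 2.327e-01  5.717e-01 -1.000e-04]
```

Call:
step_arm:
  commands:
    - {"fingers":1,"dx":0.01,"dy":0.025,"dz":0,"roll":0}
    - {"fingers":1,"dx":0.028,"dy":0.07,"dz":0,"roll":0}
    - {"fingers":1,"dx":0.05,"dy":0.125,"dz":0,"roll":0}
    - {"fingers":1,"dx":0.072,"dy":0.18,"dz":0,"roll":0}
    - {"fingers":1,"dx":0.094,"dy":0.235,"dz":0,"roll":0}
    - {"fingers":1,"dx":0.116,"dy":0.29,"dz":0,"roll":0}
    - {"fingers":1,"dx":0.138,"dy":0.345,"dz":0,"roll":0}
    - {"fingers":1,"dx":0.16,"dy":0.4,"dz":0,"roll":0}

```text
time: 6.02
tool_pos: [0.4456, 0.1155, 0.2149]
tcp_rot: [-0.509, -3.096, 0.003]
wrist_force: [1.4, 0.0, 0.1]
width: 0.125
grip_force: 58.5
```

Call:
step_arm:
  commands:
    - {"fingers":1,"dx":0.022,"dy":0.055,"dz":0,"roll":0}
    - {"fingers":1,"dx":0.044,"dy":0.11,"dz":0,"roll":0}
    - {"fingers":1,"dx":0.062,"dy":0.15,"dz":0,"roll":0}
    - {"fingers":1,"dx":0.073,"dy":0.172,"dz":0,"roll":0}
    - {"fingers":1,"dx":0.073,"dy":0.172,"dz":0,"roll":0}
    - {"fingers":1,"dx":0.073,"dy":0.172,"dz":0,"roll":0}

```text
time: 6.78
tool_pos: [0.4327, 0.2991, 0.2159]
tcp_rot: [-0.509, -3.098, 0.005]
wrist_force: [-0.3, -0.2, -0.2]
width: 0.124
grip_force: 58.6
```

Run:
```python
from h import *
p,d,c=grab("wrist"); cv2.imwrite("pics/w2.png",p); np.savez("w2.npz",p=p,d=d,**{k:np.array(v) for k,v in c.items()})
g=p.min(2)
# white button blob near predicted spot
from scipy import ndimage
s=read_state();print(s["time"],s["tool_pos"])
l,n=ndimage.label(g>130)
for i in range(1,n+1):
    ys,xs=np.where(l==i)
    if 60<len(ys)<4000:
        P=onz(c,xs.mean(),ys.mean(),.044)
        print(len(ys),xs.mean().round(1),ys.mean().round(1),xs.ptp() if hasattr(xs,'ptp') else np.ptp(xs),np.ptp(ys),P.round(4))
```

```text
6.825 [0.43303892 0.2989997  0.21641336]
137 68.5 14.9 16 15 [0.2565 0.1837 0.044 ]
326 502.0 36.9 18 22 [0.3623 0.4575 0.044 ]
104 37.7 31.6 23 8 [0.2591 0.159  0.044 ]
112 602.4 42.6 12 18 [0.3881 0.5207 0.044 ]
105 580.5 53.5 8 17 [0.3901 0.5061 0.044 ]
61 582.4 73.1 11 8 [0.4032 0.5057 0.044 ]
243 315.0 202.9 17 16 [0.432  0.2995 0.044 ]
2149 76.2 337.6 160 80 [0.4799 0.0673 0.044 ]
636 35.6 369.1 60 45 [0.4968 0.0191 0.044 ]
81 621.2 365.7 14 12 [0.6548 0.5053 0.044 ]
3014 314.8 413.0 49 78 [0.6205 0.2361 0.044 ]
654 604.9 400.7 66 46 [0.6876 0.4875 0.044 ]
113 166.6 431.1 17 16 [0.5957 0.0988 0.044 ]
```

View pics/w2.png

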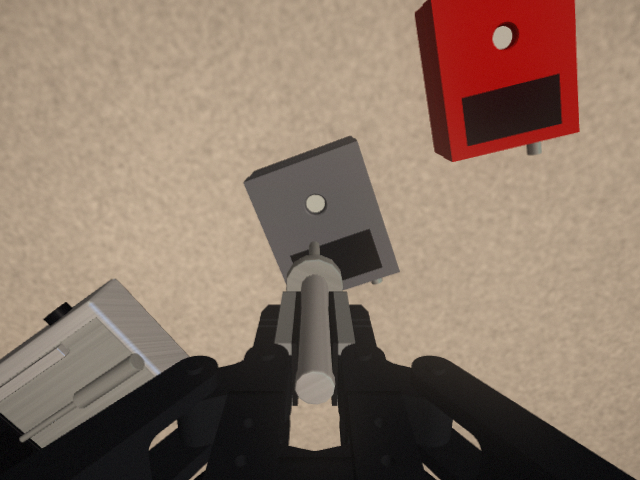

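The wrist view shows the white button at (315,203) in the grey meter and the stylus tip at (314,242), with the red decoy off at upper right. I'll descend to just above the mouth.

Call:
step_arm:
  commands:
    - {"fingers":1,"dx":0,"dy":0,"dz":0.03,"roll":0}
    - {"fingers":1,"dx":0,"dy":0,"dz":0.06,"roll":0}
    - {"fingers":1,"dx":0,"dy":0,"dz":0.078,"roll":0}
    - {"fingers":1,"dx":0,"dy":0,"dz":0.078,"roll":0}
    - {"fingers":1,"dx":0,"dy":0,"dz":0.078,"roll":0}

```text
time: 7.45
tool_pos: [0.4345, 0.3005, 0.141]
tcp_rot: [0.51, 3.099, 0.002]
wrist_force: [-0.3, -0.2, -0.8]
width: 0.126
grip_force: 58.6
```

```bash
python3 go.py "(.433,.2995,.136)"
python3 - <<'E'
from h import *
p,d,c=grab("wrist"); np.savez("w3.npz",p=p,d=d,**{k:np.array(v) for k,v in c.items()})
cv2.imwrite("pics/w3.png",cv2.resize(p[150:300,220:420],(800,600),interpolation=cv2.INTER_CUBIC))
E
```

```text
t 7.45 tool y yaw 71.3
(.433,.2995,.136) [ 0.0011 -0.0014  0.005 ]
```

View pics/w3.png

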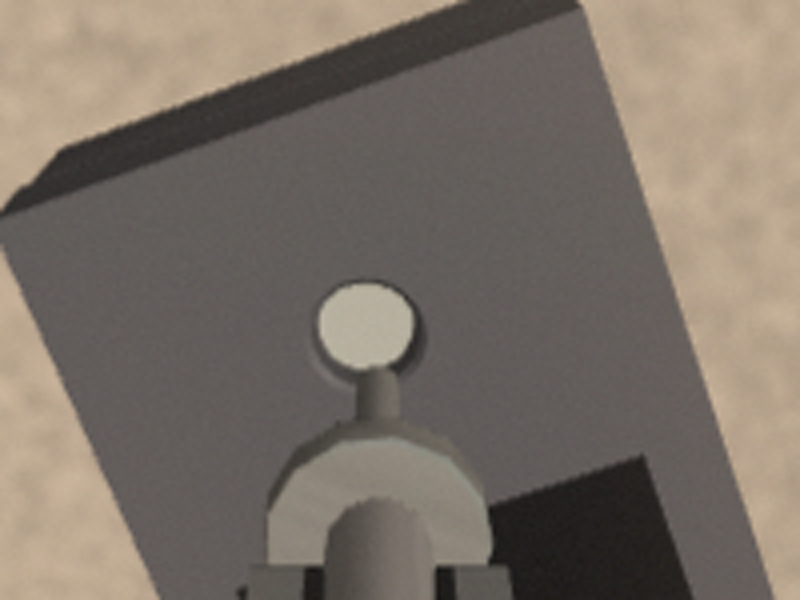

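Run:
```python
from h import *
c=np.load("w3.npz")
for n,u,v,z in(("tip",376,380,.0626),("btn",366,326,.044),("hole",369,333,.05)): print(n,onz(c,220+u/4,150+v/4,z).round(4))
```

```text
tip [0.4349 0.3005 0.0626]
btn [0.4326 0.2996 0.044 ]
hole [0.4319 0.3004 0.05  ]
```

The tip is about 2.5 mm too far in +x, so I'll correct that and press.

Call:
step_arm:
  commands:
    - {"fingers":1,"dx":0.002,"dy":-0.001,"dz":0.002,"roll":0}
    - {"fingers":1,"dx":0.002,"dy":-0.001,"dz":0.01,"roll":0}
    - {"fingers":1,"dx":0.002,"dy":-0.001,"dz":0.017,"roll":0}
    - {"fingers":1,"dx":0.002,"dy":-0.001,"dz":0.021,"roll":0}
    - {"fingers":1,"dx":0.002,"dy":-0.001,"dz":0.021,"roll":0}
    - {"fingers":1,"dx":0.002,"dy":-0.001,"dz":0.021,"roll":0}

```text
time: 8.25
tool_pos: [0.4314, 0.3, 0.1193]
tcp_rot: [-0.509, -3.1, 0.0]
wrist_force: [-1.1, 0.4, 3.0]
width: 0.12
grip_force: 58.9
```

Call:
step_arm:
  commands:
    - {"fingers":1,"dx":0,"dy":0,"dz":0.002,"roll":0}
    - {"fingers":1,"dx":0,"dy":0,"dz":0.003,"roll":0}
    - {"fingers":1,"dx":0,"dy":0,"dz":0.004,"roll":0}
    - {"fingers":1,"dx":0,"dy":0,"dz":0.004,"roll":0}
    - {"fingers":1,"dx":0,"dy":0,"dz":0.004,"roll":0}

```text
time: 8.88
tool_pos: [0.4321, 0.3004, 0.117]
tcp_rot: [0.509, 3.099, 0.001]
wrist_force: [-4.2, -1.9, 12.9]
width: 0.126
grip_force: 60.2
```

The force is past 5 N at full depth, so the button is at its stop. I'll hold briefly and then retract.

Call:
step_arm:
  commands:
    - {"fingers":1,"dx":0,"dy":0,"dz":0,"roll":0}
    - {"fingers":1,"dx":0,"dy":0,"dz":0,"roll":0}
    - {"fingers":1,"dx":0,"dy":0,"dz":-0.01,"roll":0}
    - {"fingers":1,"dx":0,"dy":0,"dz":-0.04,"roll":0}
    - {"fingers":1,"dx":0,"dy":0,"dz":-0.09,"roll":0}
    - {"fingers":1,"dx":0,"dy":0,"dz":-0.105,"roll":0}
    - {"fingers":1,"dx":0,"dy":0,"dz":-0.105,"roll":0}

```text
time: 9.75
tool_pos: [0.432, 0.3004, 0.2207]
tcp_rot: [0.509, 3.098, 0.002]
wrist_force: [-0.2, -0.0, -0.8]
width: 0.122
grip_force: 58.7
```

```bash
python3 go.py "(.4715,-.3163,.22)"
```

```text
t 9.75 tool y yaw 71.33
(.4715,-.3163,.22) [-0.2348 -0.5716  0.    ]
```

Call:
step_arm:
  commands:
    - {"fingers":1,"dx":-0.01,"dy":-0.025,"dz":0,"roll":0}
    - {"fingers":1,"dx":-0.028,"dy":-0.07,"dz":0,"roll":0}
    - {"fingers":1,"dx":-0.05,"dy":-0.125,"dz":0,"roll":0}
    - {"fingers":1,"dx":-0.072,"dy":-0.18,"dz":0,"roll":0}
    - {"fingers":1,"dx":-0.094,"dy":-0.235,"dz":0,"roll":0}
    - {"fingers":1,"dx":-0.116,"dy":-0.29,"dz":0,"roll":0}
    - {"fingers":1,"dx":-0.138,"dy":-0.345,"dz":0,"roll":0}
    - {"fingers":1,"dx":-0.16,"dy":-0.4,"dz":0,"roll":0}

```text
time: 10.75
tool_pos: [0.4533, -0.1316, 0.2173]
tcp_rot: [-0.509, -3.096, -0.001]
wrist_force: [1.7, -0.6, -1.1]
width: 0.122
grip_force: 58.6
```

Call:
step_arm:
  commands:
    - {"fingers":1,"dx":-0.022,"dy":-0.055,"dz":0,"roll":0}
    - {"fingers":1,"dx":-0.044,"dy":-0.11,"dz":0,"roll":0}
    - {"fingers":1,"dx":-0.064,"dy":-0.15,"dz":0,"roll":0}
    - {"fingers":1,"dx":-0.075,"dy":-0.172,"dz":0,"roll":0}
    - {"fingers":1,"dx":-0.075,"dy":-0.172,"dz":0,"roll":0}
    - {"fingers":1,"dx":-0.075,"dy":-0.172,"dz":0,"roll":0}

```text
time: 11.5
tool_pos: [0.4704, -0.3156, 0.2188]
tcp_rot: [-0.508, -3.098, -0.003]
wrist_force: [0.5, 0.3, -0.7]
width: 0.125
grip_force: 58.7
```

```bash
python3 go.py "(.4715,-.3163,.15)"
```

```text
t 11.5 tool y yaw 71.36
(.4715,-.3163,.15) [-0.0014 -0.0004  0.0688]
```

Lower until the tip is just above the stand (tip about 62 mm), then check the wrist view.

Call:
step_arm:
  commands:
    - {"fingers":1,"dx":-0.001,"dy":0,"dz":0.03,"roll":0}
    - {"fingers":1,"dx":-0.001,"dy":0,"dz":0.06,"roll":0}
    - {"fingers":1,"dx":-0.001,"dy":0,"dz":0.077,"roll":0}
    - {"fingers":1,"dx":-0.001,"dy":0,"dz":0.077,"roll":0}
    - {"fingers":1,"dx":-0.001,"dy":0,"dz":0.077,"roll":0}

```text
time: 12.12
tool_pos: [0.4727, -0.3175, 0.1442]
tcp_rot: [0.508, 3.099, -0.001]
wrist_force: [0.0, 0.2, -0.6]
width: 0.122
grip_force: 58.7
```

```bash
python3 go.py "(.4715,-.3163,.088)"
python3 - <<'E'
from h import *
p,d,c=grab("wrist"); np.savez("w4.npz",p=p,d=d,**{k:np.array(v) for k,v in c.items()})
cv2.imwrite("pics/w4.png",cv2.resize(p[150:300,220:420],(800,600),interpolation=cv2.INTER_CUBIC))
E
```

```text
t 12.125 tool y yaw 71.37
(.4715,-.3163,.088) [0.0016 0.0008 0.0562]
```

View pics/w4.png

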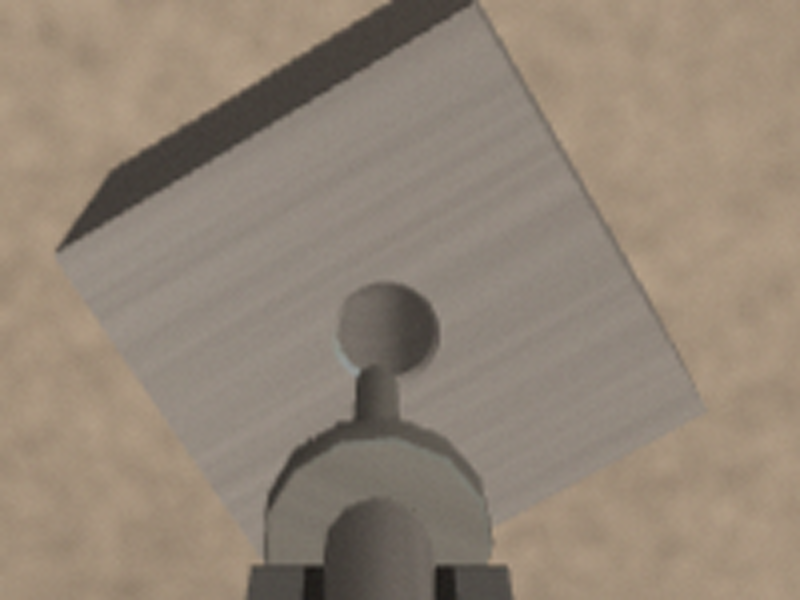

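Run:
```python
from h import *
c=np.load("w4.npz")
a=onz(c,220+376/4,150+379/4,.0658);b=onz(c,220+388/4,150+331/4,.055);print(a,b,b-a)
```

```text
[ 0.47303031 -0.31760218  0.0658    ] [ 0.47023474 -0.31482346  0.055     ] [-0.00279557  0.00277872 -0.0108    ]
```

The hole is at crop (388,331) and the tip at (376,379), a small offset. I'll correct it and insert.

Call:
step_arm:
  commands:
    - {"fingers":1,"dx":0.003,"dy":0.0015,"dz":0,"roll":0}
    - {"fingers":1,"dx":0.003,"dy":0.0015,"dz":0.005,"roll":0}
    - {"fingers":1,"dx":0.003,"dy":0.0015,"dz":0.015,"roll":0}
    - {"fingers":1,"dx":0.003,"dy":0.0015,"dz":0.025,"roll":0}
    - {"fingers":1,"dx":0.003,"dy":0.0015,"dz":0.035,"roll":0}
    - {"fingers":1,"dx":0.003,"dy":0.0015,"dz":0.035,"roll":0}

```text
time: 12.92
tool_pos: [0.4686, -0.3143, 0.1063]
tcp_rot: [-0.509, -3.097, -0.002]
wrist_force: [0.5, -0.5, -0.5]
width: 0.121
grip_force: 58.7
```

Call:
step_arm:
  commands:
    - {"fingers":1,"dx":-0.0015,"dy":0,"dz":0.005,"roll":0}
    - {"fingers":1,"dx":-0.0015,"dy":0,"dz":0.011,"roll":0}
    - {"fingers":1,"dx":-0.0015,"dy":0,"dz":0.016,"roll":0}
    - {"fingers":1,"dx":-0.0015,"dy":0,"dz":0.018,"roll":0}
    - {"fingers":1,"dx":-0.0015,"dy":0,"dz":0.018,"roll":0}

```text
time: 13.55
tool_pos: [0.4709, -0.3154, 0.0898]
tcp_rot: [-0.509, -3.1, -0.0]
wrist_force: [0.3, -0.2, -0.1]
width: 0.12
grip_force: 58.7
```

Call:
step_arm:
  commands:
    - {"fingers":1,"dx":0,"dy":0,"dz":0.0015,"roll":0}
    - {"fingers":1,"dx":0,"dy":0,"dz":0.0015,"roll":0}
    - {"fingers":-1,"dx":0,"dy":0,"dz":0.0015,"roll":0}
    - {"fingers":-1,"dx":0,"dy":0,"dz":0.0015,"roll":0}
    - {"fingers":-1,"dx":0,"dy":0,"dz":0.0015,"roll":0}
    - {"fingers":-1,"dx":0,"dy":0,"dz":0.0015,"roll":0}
    - {"fingers":-1,"dx":0,"dy":0,"dz":0.0015,"roll":0}
    - {"fingers":-1,"dx":0,"dy":0,"dz":0.0015,"roll":0}

```text
time: 14.55
tool_pos: [0.471, -0.3155, 0.0885]
tcp_rot: [-0.51, -3.1, 0.0]
wrist_force: [-1.1, 0.2, 0.4]
width: 0.999
grip_force: 0.0
```

Call:
step_arm:
  commands:
    - {"fingers":-1,"dx":0,"dy":0,"dz":0,"roll":0}
    - {"fingers":-1,"dx":0,"dy":0,"dz":-0.02,"roll":0}
    - {"fingers":-1,"dx":0,"dy":0,"dz":-0.07,"roll":0}
    - {"fingers":-1,"dx":0,"dy":0,"dz":-0.12,"roll":0}
    - {"fingers":-1,"dx":0,"dy":0,"dz":-0.13,"roll":0}
    - {"fingers":-1,"dx":0,"dy":0,"dz":-0.13,"roll":0}

```text
time: 15.3
tool_pos: [0.4713, -0.3158, 0.2193]
tcp_rot: [0.509, 3.098, -0.001]
wrist_force: [-0.3, 0.7, -0.6]
width: 1.001
grip_force: 0.0
```

```bash
python3 - <<'E'
from h import *
p,d,c=grab("wrist"); cv2.imwrite("pics/w5.png",p)
P=np.array([bydepth(c,u,v,d[v,u]) for v in range(0,480,2) for u in range(0,640,2) if d[v,u]>0])
m=np.hypot(P[:,0]-.4715,P[:,1]+.316)<.03
for a,b in((.07,.1),(.1,.125),(.122,.15)):
    Q=P[m&(P[:,2]>a)&(P[:,2]<b)];print(a,len(Q),Q.mean(0) if len(Q) else "",Q.max(0) if len(Q) else "")
E
python3 go.py "(.5562,-.0258,.22)"
```

```text
0.07 47 [ 0.4671118  -0.31391846  0.08614635] [ 0.47087365 -0.30969588  0.09957446]
0.1 53 [ 0.46718565 -0.31413571  0.11344316] [ 0.4723871  -0.30953918  0.12483185]
0.122 93 [ 0.47057953 -0.31515666  0.12896645] [ 0.47710353 -0.30971301  0.131205  ]
t 15.35 tool y yaw 71.33
(.5562,-.0258,.22) [ 0.0114  0.3016 -0.0023]
```

View pics/w5.png

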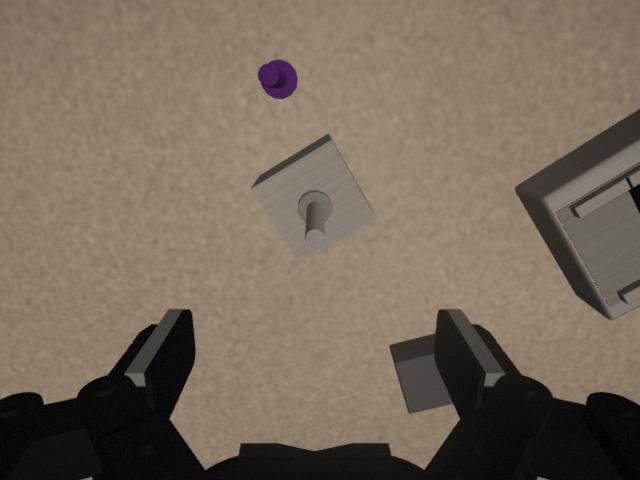

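The stylus is seated upright: its top at (315,235) is 0.13 m high, the same as at the start. Next I'll go above the tab, rolled to the gate's yaw of 17.1°.

Call:
step_arm:
  commands:
    - {"fingers":-1,"dx":0.001,"dy":0.03,"dz":0,"roll":-4}
    - {"fingers":-1,"dx":0.003,"dy":0.08,"dz":0,"roll":-10}
    - {"fingers":-1,"dx":0.005,"dy":0.13,"dz":0,"roll":-16}
    - {"fingers":-1,"dx":0.007,"dy":0.18,"dz":0,"roll":-22}
    - {"fingers":-1,"dx":0.009,"dy":0.23,"dz":0,"roll":-28}
    - {"fingers":-1,"dx":0.011,"dy":0.28,"dz":0,"roll":-34}
    - {"fingers":-1,"dx":0.011,"dy":0.302,"dz":0,"roll":-36}
    - {"fingers":-1,"dx":0.011,"dy":0.302,"dz":0,"roll":-36}

```text
time: 16.35
tool_pos: [0.556, -0.0242, 0.2157]
tcp_rot: [0.477, -3.101, -0.002]
wrist_force: [0.6, -0.7, -0.1]
width: 1.003
grip_force: 0.0
```

Call:
step_arm:
  commands:
    - {"fingers":-1,"dx":0,"dy":0,"dz":0,"roll":0}
    - {"fingers":-1,"dx":0,"dy":0,"dz":0,"roll":0}

```text
time: 16.6
tool_pos: [0.5566, -0.0269, 0.2177]
tcp_rot: [0.471, -3.105, -0.0]
wrist_force: [-0.8, 0.4, 0.7]
width: 1.0
grip_force: 0.0
```

```bash
python3 - <<'E'
from h import *
p,d,c=grab("wrist"); cv2.imwrite("pics/w6.png",p)
P=np.array([bydepth(c,u,v,d[v,u]) for v in range(0,480,2) for u in range(0,640,2) if d[v,u]>0])
Q=P[(np.hypot(P[:,0]-.556,P[:,1]+.026)<.03)&(P[:,2]>.082)&(P[:,2]<.096)]
r=cv2.minAreaRect(Q[:,:2].astype(np.float32));print(len(Q),Q.mean(0),r)
E
python3 go.py "(.556,-.0258,.22)" "(.556,-.0258,.063)"
```

```text
218 [ 0.55216526 -0.02570717  0.08820073] ((0.5527507662773132, -0.025433458387851715), (0.028800351545214653, 0.012432544492185116), 17.119558334350586)
t 16.65 tool y yaw 107.24
(.556,-.0258,.22) [ 0.0004  0.0013 -0.002 ]
(.556,-.0258,.063) [0.0003 0.0013 0.155 ]
```

View pics/w6.png

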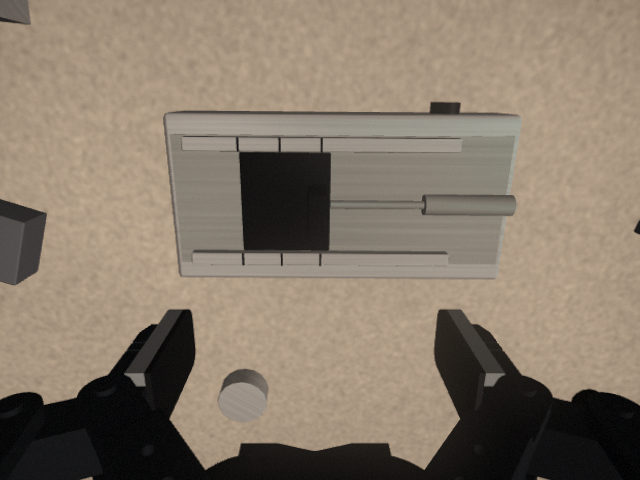

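The wrist view shows the gate, with the tab on the blade's +y half near (318,205). A thin rod runs from it to the tube, so I'll keep the fingertips at 66 mm.

Call:
step_arm:
  commands:
    - {"fingers":-1,"dx":0.001,"dy":0.001,"dz":0.03,"roll":0}
    - {"fingers":-1,"dx":0.001,"dy":0.001,"dz":0.08,"roll":0}
    - {"fingers":-1,"dx":0.001,"dy":0.001,"dz":0.12,"roll":0}
    - {"fingers":-1,"dx":0.001,"dy":0.001,"dz":0.145,"roll":0}
    - {"fingers":-1,"dx":0.001,"dy":0.001,"dz":0.151,"roll":0}
    - {"fingers":-1,"dx":0.001,"dy":0.001,"dz":0.151,"roll":0}
    - {"fingers":-1,"dx":0.001,"dy":0.001,"dz":0.151,"roll":0}

```text
time: 17.52
tool_pos: [0.5574, -0.0256, 0.0692]
tcp_rot: [-0.472, 3.103, -0.001]
wrist_force: [0.8, 0.8, 0.4]
width: 1.0
grip_force: 0.0
```

Call:
step_arm:
  commands:
    - {"fingers":1,"dx":0,"dy":0,"dz":0,"roll":0}
    - {"fingers":1,"dx":0,"dy":0,"dz":0,"roll":0}
    - {"fingers":1,"dx":0,"dy":0,"dz":0,"roll":0}
    - {"fingers":1,"dx":0,"dy":0,"dz":0,"roll":0}
    - {"fingers":1,"dx":0,"dy":0,"dz":0,"roll":0}
    - {"fingers":1,"dx":0,"dy":0,"dz":0,"roll":0}
    - {"fingers":1,"dx":0,"dy":0,"dz":0,"roll":0}
    - {"fingers":1,"dx":0,"dy":0,"dz":0,"roll":0}

```text
time: 18.52
tool_pos: [0.5561, -0.0254, 0.0677]
tcp_rot: [-0.473, 3.106, -0.0]
wrist_force: [-1.6, -1.6, 5.3]
width: 0.153
grip_force: 59.5
```

Gripped. I'll slide 30 mm along tool +y (gate +y), gently.

Call:
step_arm:
  commands:
    - {"fingers":1,"dx":0,"dy":0.004,"dz":0,"roll":0}
    - {"fingers":1,"dx":0,"dy":0.009,"dz":0,"roll":0}
    - {"fingers":1,"dx":0,"dy":0.014,"dz":0,"roll":0}
    - {"fingers":1,"dx":0,"dy":0.019,"dz":0,"roll":0}
    - {"fingers":1,"dx":0,"dy":0.024,"dz":0,"roll":0}
    - {"fingers":1,"dx":0,"dy":0.028,"dz":0,"roll":0}
    - {"fingers":1,"dx":0,"dy":0.03,"dz":0,"roll":0}
    - {"fingers":1,"dx":0,"dy":0.03,"dz":0,"roll":0}

```text
time: 19.52
tool_pos: [0.5475, 0.003, 0.0678]
tcp_rot: [-0.474, 3.104, -0.002]
wrist_force: [0.3, -7.6, 3.8]
width: 0.145
grip_force: 59.5
```

Call:
step_arm:
  commands:
    - {"fingers":1,"dx":0,"dy":0,"dz":0,"roll":0}
    - {"fingers":1,"dx":0,"dy":0,"dz":0,"roll":0}
    - {"fingers":1,"dx":0,"dy":0,"dz":0,"roll":0}

```text
time: 19.9
tool_pos: [0.5475, 0.0029, 0.0678]
tcp_rot: [-0.474, 3.105, -0.002]
wrist_force: [0.1, -6.4, 4.6]
width: 0.149
grip_force: 59.5
```

Run:
```python
from h import *
s=read_state();print(s["time"],s["tool_pos"],s["wrist_force"],s["grip_force"],s["width"])
a=np.radians(17.15);g=np.array([-np.sin(a),np.cos(a)])
print("travel from tcp",g@(s["tool_pos"][:2]-np.array([.5561,-.0254])))
p,d,c=grab("wrist")
P,D,C=grab("top")
cv2.imwrite("pics/end.png",np.hstack([cv2.resize(p,(400,300)),cv2.resize(P[195:300,280:420],(400,300),interpolation=cv2.INTER_CUBIC)]))
```

```text
19.9 [0.5475414  0.00290481 0.06775739] [ 0.10830591 -6.41536111  4.55418113] 59.54018712043762 0.14907163434052528
travel from tcp 0.029569976466538257
```

View pics/end.png

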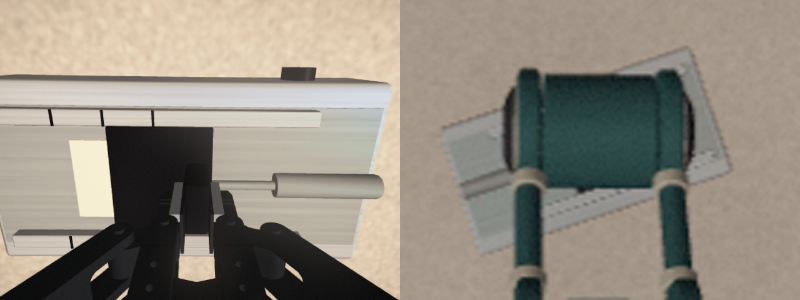

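The blade edge sits at the half-open mark (about x=107 against the mark at 102, allowing for parallax). TCP travel is 29.6 mm and the push of about 6.5 N matches the spring at half travel. Handing in.

```bash
python3 -c "
from h import *
print(finish_job())"
```

```text
the job is handed in; nothing more can be done
None
```

I handed the job in at about 20 s of robot time: the zero button was pressed to its stop, the stylus is back in its stand and let go, and the fingers are holding the shutter at about half travel (29.6 mm by arm travel, about 6.5 N). No verdict came back at hand-in.

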